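Clamp a feeder panel for gluing

TASK

One of the three gluing stands has a gap between rail and panel wide enough for the loose wooden spacer: knock that stand's lock pin fully down with the mallet, leaving the other two stands' pins up, and stand the mallet upright on its head on the bench again. Then slide the spacer upright into that gap, centred on the panel and down to the stand's base, and with the spacer press the panel flush against its fence. Finish while still gripping the spacer and holding the panel pressed flush; do not let go, and do not touch pins or panels with the gripper.

Things in the scene. Friction and masses are not known exactly. Their poses are not given: they have to be found in the camera images.
- stand1: Wooden gluing stand, fixed; three alike but for their gaps: 26, 16 and 12 mm. Base 170 (x) x 90 x 15 mm, origin under its centre. x axis runs from the rail (robot's side) to the fence. Along +x: rail 18 thick, top 50 mm above the bench; gap; panel 18 thick, 70 wide, top 57 mm; 6 mm play; fence 50 thick, near face at x = -1 mm, top 60 mm. Rail and fence are 80 mm wide.
- rail1_edge (a point): Stand 1: middle of the top edge of the rail's face on the gap, 50 mm above the bench. The gap is the horizontal distance from here to panel1_edge.
- panel1_edge (a point): Stand 1: middle of the top edge of the panel's face on the gap, 57 mm above the bench; moves with the panel.
- panel1 (a joint): Stand 1: slide of the panel (brown board 18 x 70 x 42 mm with a dark round hole), in m: 0 as it stands, 0.006 = flush against the fence (the stop). Sprung back towards the rail: 3 N to start it, 6 N at flush. The stand's pin locks it (about 1 mm play) until the pin is at least 14 mm down.
- pin1 (a joint): Stand 1: how far the lock pin is down, in m: 0 up, 0.018 fully down (hard stop). Sprung and stiff, takes about 5 to 8 N to drive and stays where it is left by friction.
- pin1_top (a point): Stand 1: centre of the top face of the steel lock pin, which stands upright out of the fence 52 mm beyond the panel's gap face (at x = 27 mm of the stand). Head 22 mm across and 10 mm high on a 12 mm shank; top 90 mm above the bench when up, 72 mm when fully down.
- stand2: Wooden gluing stand, fixed; three alike but for their gaps: 26, 16 and 12 mm. Base 170 (x) x 90 x 15 mm, origin under its centre. x axis runs from the rail (robot's side) to the fence. Along +x: rail 18 thick, top 50 mm above the bench; gap; panel 18 thick, 70 wide, top 57 mm; 6 mm play; fence 50 thick, near face at x = -1 mm, top 60 mm. Rail and fence are 80 mm wide.
- rail2_edge (a point): Stand 2: middle of the top edge of the rail's face on the gap, 50 mm above the bench. The gap is the horizontal distance from here to panel2_edge.
- panel2_edge (a point): Stand 2: middle of the top edge of the panel's face on the gap, 57 mm above the bench; moves with the panel.
- panel2 (a joint): Stand 2: slide of the panel (brown board 18 x 70 x 42 mm with a dark round hole), in m: 0 as it stands, 0.006 = flush against the fence (the stop). Sprung back towards the rail: 3 N to start it, 6 N at flush. The stand's pin locks it (about 1 mm play) until the pin is at least 14 mm down.
- pin2 (a joint): Stand 2: how far the lock pin is down, in m: 0 up, 0.018 fully down (hard stop). Sprung and stiff, takes about 5 to 8 N to drive and stays where it is left by friction.
- pin2_top (a point): Stand 2: centre of the top face of the steel lock pin, which stands upright out of the fence 52 mm beyond the panel's gap face (at x = 27 mm of the stand). Head 22 mm across and 10 mm high on a 12 mm shank; top 90 mm above the bench when up, 72 mm when fully down.
- stand3: Wooden gluing stand, fixed; three alike but for their gaps: 26, 16 and 12 mm. Base 170 (x) x 90 x 15 mm, origin under its centre. x axis runs from the rail (robot's side) to the fence. Along +x: rail 18 thick, top 50 mm above the bench; gap; panel 18 thick, 70 wide, top 57 mm; 6 mm play; fence 50 thick, near face at x = -1 mm, top 60 mm. Rail and fence are 80 mm wide.
- rail3_edge (a point): Stand 3: middle of the top edge of the rail's face on the gap, 50 mm above the bench. The gap is the horizontal distance from here to panel3_edge.
- panel3_edge (a point): Stand 3: middle of the top edge of the panel's face on the gap, 57 mm above the bench; moves with the panel.
- panel3 (a joint): Stand 3: slide of the panel (brown board 18 x 70 x 42 mm with a dark round hole), in m: 0 as it stands, 0.006 = flush against the fence (the stop). Sprung back towards the rail: 3 N to start it, 6 N at flush. The stand's pin locks it (about 1 mm play) until the pin is at least 14 mm down.
- pin3 (a joint): Stand 3: how far the lock pin is down, in m: 0 up, 0.018 fully down (hard stop). Sprung and stiff, takes about 5 to 8 N to drive and stays where it is left by friction.
- pin3_top (a point): Stand 3: centre of the top face of the steel lock pin, which stands upright out of the fence 52 mm beyond the panel's gap face (at x = 27 mm of the stand). Head 22 mm across and 10 mm high on a 12 mm shank; top 90 mm above the bench when up, 72 mm when fully down.
- mallet_grip (a point): Loose turned wooden mallet, 0.35 kg, 135 mm tall, standing on its round head, handle up; struck with the flat end of the head. This point is on its axis, in the round handle (about 24 mm thick there), 100 mm above the face of the head; z axis points up along the handle. Head 54 to 60 mm across and 52 mm high, neck up to 62 mm, handle from there to 135 mm.
- mallet_face (a point): Centre of the flat end of the mallet's head, which is its underside as it stands and the striking face.
- spacer_mid (a point): Loose plain wooden spacer block, 20 (x) x 50 (y) x 90 mm (z), 0.09 kg, standing on its end. This point is its centre; x axis across its 20 mm thickness, z axis up.
- spacer_foot (a point): Centre of the spacer's lower end (45 mm below its centre).

How it is judged:
By the outcome, as a careful person would: the job done as asked, in the order asked, and still so for the second after the job is handed in, while the arm keeps its last pose, push and grip.
It also fails if it takes over 67 s, if anything falls off the work surface, if the arm or the gripper's body presses on something with over 40 N, if the wrist force passes 120 N, or if a joint passes its speed limit or range.

ROBOT

A 6-joint arm with a two-finger parallel gripper is mounted at the origin on the work surface. World frame = base frame: x ahead of the robot, y to its left, z up, the work surface at z = 0. Lengths are in m, angles in rad, forces in N, time in s.
With the tool pointing down it reaches from about 0.4 to 0.825 m from the base axis. Payload 7 kg.
Tool frame: the origin (TCP) lies at the centre of the arm's flange, where the gripper is bolted on; the fingertips stand 178 mm ahead of it and the grasp point (between the pads) lies 159 mm ahead of it; z points along the fingers, y is the direction in which the jaws open and shut (so a half turn about z gives the same grasp; the last joint's range is limited). The gripper opens to 88 mm and grips with 3 to 60 N. Pads are 19 mm wide; open, the fingers measure 130 mm over their backs; the gripper's body (78 mm by 193 mm) begins 47 mm behind the grasp point.
Start: joints at [-0.89, 0.359, 0.012, 0, -1.224, -0.288], TCP at [0.258, -0.624, 0.405] pointing down, gripper open.
Joint ranges: [-3.07, 3.07], [-1.43, 2.12], [-1.02, 1.25], [-3.03, 1.67], [-3.05, -0], [-3.03, 3.03]. Speed limits (rad/s): [2.39, 2.39, 3.01, 3.14, 3.14, 3.14].

INTERFACE

Orientations are given as [roll, pitch, yaw] about the fixed x, y, z axes, in that order (R = Rz(yaw) Ry(pitch) Rx(roll)).
In Python, from station import * gives the robot as it stands.
- The arm moves only by the tool send_rows, never from a script. Its argument "motion" is a list of rows, each an object with "offset": the shift along the tool's x, y, z in cm, a list of three; "turn": the turn about the tool's z in degrees. In form: [{"offset": [x, y, z], "turn": turn}, ...]. A call has 1 to 8 rows; each row is the pose to reach, as a shift and turn from the pose commanded when the call began, along the tool's axes at that moment; what a row does not reach only later rows make up. A row lasts 1/10 s, in which the tool goes at most 50 mm and 8.59 degrees, less where a joint would pass 70% of its speed; a pose out of reach is approached as far as the arm can. A call with a gripper value outside its range is refused whole. "hand" is the opening, from -1 (shut) to 1 (fully open), set as the call begins (left out, the last holds). The fingers move at their own pace and stop on an object; "squeeze" is the grip in N (left out, the last holds). Time passes only in rows, so rows that repeat a pose let the fingers close. It gives the time, the measured TCP pose, the force and the opening at its end, in the units of the state.
- get_state(): the state, without advancing time (a new reading comes with each control period).
- grab_frame(name): name is "scene" or "top" or "wrist"; returns a dict with "frame" (400x640x3 uint8, blue, green, red), "range_z" (400x640 float32, m along the optical axis (not along the pixel's ray), 0 where there is no reading), "vertical_fov" (degrees; the focal length in pixels is half the picture's height over the tangent of half this angle, whatever the lens; pixels are square), "cx", "cy" (the principal point, pixels), "k1" (the pictures are not rectified: a ray, as slopes to the right and down, at radius r is drawn at 1 + k1 r^2 times it, then the intrinsics apply), "cam_to_world" (4x4, takes a point from camera to world coordinates). Camera axes: x right, y up, looking along -z (the intrinsics and any distortion apply to the point x, -y, -z); pixel columns grow to the right and rows downward; lengths in m; the calibration is good to about 2 mm. A picture is of the moment at which its call begins.
- job_done(): hands the job in, once; it reports no verdict.
The state is a dict: "t": time; "q": joint angles; "qd": joint speeds; "joint_efforts": joint torques, N m; "eef_pos": TCP position; "ee_rot": TCP orientation; "force": force on the tool from outside, world axes, zero at the start; "moment": the same for the moment, N m; "width": finger opening in m.
Only numpy, scipy, OpenCV 4.12 (cv2) and the standard library are available. Lean on these libraries where they do the work, as an engineer would, in place of code of your own. Each camera call takes 0.05 s, during which the arm holds its last target. There are 200 camera calls.

## Working session

There is one attempt and no reset: what is moved stays moved. The work goes in short steps, Python scripts to look and compute and a tool call to move; the robot and the scene stay as the last step left them, time stands still between calls to the robot, and variables do not carry over. Pictures are saved under pics/ and viewed, about 8 in all and at most 12, crops included, and the job is handed in when it is done.

Besides the shell and the picture viewer there is one more tool, called after "Call:" as name(argument=value, ...), one argument or row to a line, values as JSON. send_rows: Moves the arm, as the interface text tells. Its arguments: {"type":"object","properties":{"motion":{"type":"array"},"hand":{"type":"number"},"squeeze":{"type":"number"}},"required":["motion"]}

```bash
mkdir -p pics; cat > h.py <<'E'
from station import *
import numpy as np, cv2
from scipy.spatial.transform import Rotation as R
def cam(f):
    F=200/np.tan(np.radians(f["vertical_fov"])/2); k=f["k1"]
    K=np.array([[F,0,f["cx"]],[0,F,f["cy"]],[0,0,1]]); return K,np.array([k,0,0,0,0.])
def slopes(f,uv):
    K,d=cam(f); return cv2.undistortPoints(np.array(uv,float).reshape(-1,1,2),K,d).reshape(-1,2)
def rays(f,uv):
    s=slopes(f,uv); T=f["cam_to_world"]
    return T[:3,3],np.c_[s[:,0],-s[:,1],-np.ones(len(s))]@T[:3,:3].T
def onplane(f,uv,z):
    o,d=rays(f,uv); return o+d*((z-o[2])/d[:,2])[:,None]
def cloud(f):
    v,u=np.mgrid[:400,:640]; o,d=rays(f,np.c_[u.ravel(),v.ravel()])
    P=o+d*f["range_z"].reshape(-1,1); P[f["range_z"].ravel()==0]=np.nan
    return P.reshape(400,640,3)
def proj(f,P):
    T=np.linalg.inv(f["cam_to_world"]);p=np.atleast_2d(P)@T[:3,:3].T+T[:3,3]
    K,d=cam(f); return cv2.projectPoints(p*[1,-1,-1],np.zeros(3),np.zeros(3),K,d)[0].reshape(-1,2)
E
python3 - <<'E'
from h import *
import pickle
s=get_state();print({k:np.round(v,3) for k,v in s.items()})
D={}
for n in("scene","top"):
    f=grab_frame(n);D[n]=f;cv2.imwrite(f"pics/{n}0.png",f["frame"]);print(n,f["vertical_fov"],f["k1"],np.round(f["cam_to_world"],3).tolist())
pickle.dump(D,open("d0.pkl","wb"))
E
```

```text
{'t': np.float64(0.0), 'q': array([-0.89 ,  0.359,  0.011, -0.   , -1.224, -0.288]), 'qd': array([-0.   ,  0.001, -0.   ,  0.001,  0.   ,  0.001]), 'joint_efforts': array([-1.0000e-03, -5.8271e+01,  2.9305e+01,  6.9970e+00,  7.0000e-03,
       -0.0000e+00]), 'eef_pos': array([ 0.258, -0.623,  0.404]), 'ee_rot': array([ 3.14 , -0.   , -2.749]), 'force': array([ 1.217, -0.241, -0.432]), 'moment': array([ 0.015,  0.038, -0.005]), 'width': np.float64(0.088)}
scene 53.830500148951565 -0.06355272773990858 [[-0.172, -0.687, 0.706, 1.196], [0.985, -0.118, 0.126, 0.111], [-0.003, 0.717, 0.697, 0.76], [0.0, 0.0, 0.0, 1.0]]
top 46.33161844295093 -0.059345136744173674 [[-0.023, 0.985, -0.171, 0.361], [-1.0, -0.024, -0.006, 0.014], [-0.01, 0.17, 0.985, 1.013], [0.0, 0.0, 0.0, 1.0]]
```

View pics/top0.png

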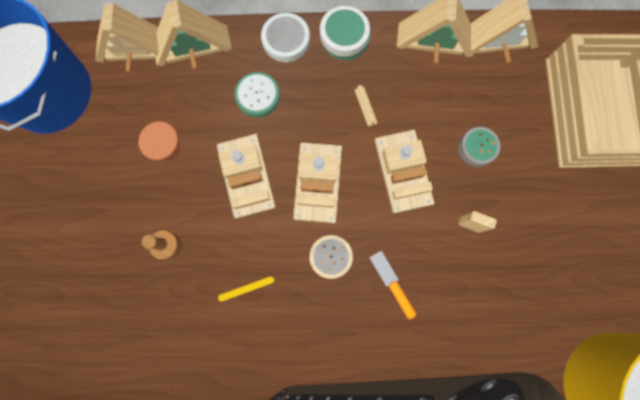

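View pics/scene0.png

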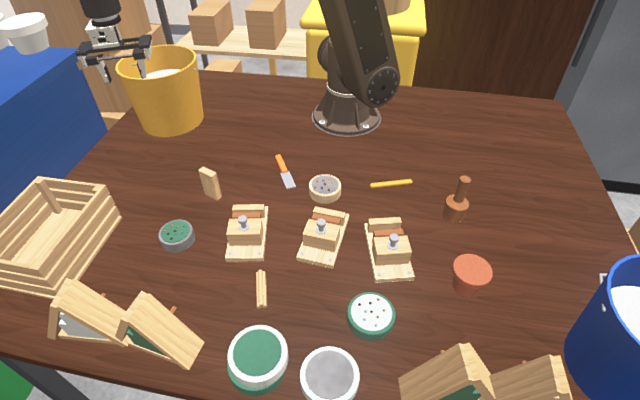

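```bash
python3 - <<'E'
from h import *
import pickle
D=pickle.load(open("d0.pkl","rb"))
C={n:cloud(D[n]) for n in D}
P=C["top"]
b=P[250:300,50:200].reshape(-1,3);print("bench z",np.nanpercentile(b[:,2],[5,50,95]))
ctr={}
for i,(u,v) in enumerate([(245,175),(318,182),(404,171)]):
    a=P[v-48:v+48,u-34:u+34].reshape(-1,3); m=a[(a[:,2]>0.008)&(a[:,2]<.1)]
    (cx,cy),(w,h),ang=cv2.minAreaRect(m[:,:2].astype(np.float32))
    an=np.radians(ang) if w>h else np.radians(ang+90)
    if np.cos(an)<0: an+=np.pi
    ax=np.array([np.cos(an),np.sin(an)]);ay=np.array([-ax[1],ax[0]])
    print("stand",i,np.round([cx,cy,w,h,np.degrees(an)],4))
    for n in C:
        q=C[n].reshape(-1,3);x=(q[:,:2]-[cx,cy])@ax;y=(q[:,:2]-[cx,cy])@ay
        s=(abs(y)<.03)&(abs(x)<.085)
        r=s&(abs(q[:,2]-.05)<.003)&(x<-.03); p=s&(abs(q[:,2]-.0575)<.0022)&(x<-.005)
        pin=s&(q[:,2]>.08)&(q[:,2]<.1)
        print(n,"rail x",np.round(np.percentile(x[r],[2,98])*1e3,1) if r.any() else 0,"panel",np.round(np.percentile(x[p],[2,98])*1e3,1) if p.any() else 0,"pin",np.round([x[pin].mean()*1e3,y[pin].mean()*1e3,q[pin,2].max()*1e3],1) if pin.any() else 0)
        # profile
        if n=="top":
            l=s&(abs(y)<.012); o=np.argsort(x[l]); 
            print(" ".join(f"{a*1e3:.0f}:{b*1e3:.0f}" for a,b in zip(x[l][o][::4],q[l,2][o][::4])))
for n,(u,v,r) in {"top":(157,243,25)}.items():
    a=C[n][v-r:v+r,u-r:u+r].reshape(-1,3)
    for lo,hi in((.125,.14),(.04,.056)):
        m=a[(a[:,2]>lo)&(a[:,2]<hi)];print("mallet",n,lo,np.round(m.mean(0),4),np.round(np.ptp(m,axis=0),3),cv2.minEnclosingCircle(m[:,:2].astype(np.float32)))
a=C["top"][195:245,455:505].reshape(-1,3);m=a[(a[:,2]>.084)&(a[:,2]<.095)]
print("spacer",m.mean(0),len(m),cv2.minAreaRect(m[:,:2].astype(np.float32)))
m=a[(a[:,2]>.01)&(a[:,2]<.095)];print(cv2.minAreaRect(m[:,:2].astype(np.float32)))
a=C["scene"][160:205,190:230].reshape(-1,3)
for lo,hi in((.084,.095),(.015,.095)):
    m=a[(a[:,2]>lo)&(a[:,2]<hi)];print("sc spacer",m.mean(0),len(m),cv2.minAreaRect(m[:,:2].astype(np.float32)))
a=C["scene"][165:230,430:480].reshape(-1,3);m=a[(a[:,2]>.07)&(a[:,2]<.128)];print("sc handle",m.mean(0),cv2.minEnclosingCircle(m[:,:2].astype(np.float32)))
E
```

```text
bench z [-0.00289292  0.00023319  0.00382016]
stand 0 [ 0.5864  0.1729  0.1707  0.0902 13.8157]
scene rail x [-71.2 -51.6] panel [-27.3  -8.1] pin [27.3 -0.7 95.1]
top rail x [-69.1 -51.6] panel [-24.9  -7.6] pin [25.5 -1.2 93.6]
-85:15 -85:6 -85:18 -84:12 -83:16 -83:15 -82:12 -81:12 -80:13 -79:17 -79:15 -78:14 -77:14 -76:15 -75:11 -75:19 -74:15 -73:18 -72:16 -72:17 -70:16 -70:13 -69:50 -69:21 -69:49 -69:32 -69:29 -69:39 -69:36 -69:17 -68:48 -68:25 -68:48 -68:51 -67:49 -66:47 -65:46 -64:50 -64:48 -63:51 -62:54 -62:50 -61:52 -60:50 -59:50 -59:48 -58:48 -57:48 -57:52 -56:49 -55:53 -54:46 -54:50 -53:52 -52:51 -44:15 -43:15 -42:15 -41:13 -41:12 -40:16 -39:15 -38:17 -38:19 -37:17 -36:15 -35:14 -34:13 -33:14 -33:15 -32:14 -31:13 -31:16 -29:12 -29:13 -28:15 -27:17 -26:36 -26:32 -26:12 -26:41 -26:14 -25:15 -25:36 -25:50 -25:54 -25:28 -25:35 -25:62 -25:53 -24:41 -24:59 -24:57 -24:55 -23:56 -22:57 -21:57 -20:56 -20:56 -19:57 -18:56 -17:55 -17:58 -16:58 -15:57 -14:54 -13:58 -12:55 -12:56 -11:57 -10:58 -10:58 -9:56 -8:57 -7:55 -1:44 -1:47 -1:36 -1:54 -1:45 -1:38 -1:61 -1:51 -0:52 -0:45 -0:56 1:5
[... 3877 characters left out ...]
6)
spacer [ 0.46633616 -0.3151212   0.08907085] 260 ((0.46660012006759644, -0.3157159984111786), (0.05179154872894287, 0.02046636864542961), 66.02228546142578)
((0.4665125608444214, -0.31544816493988037), (0.05222795903682709, 0.021015258505940437), 66.54631805419922)
sc spacer [ 0.46927381 -0.31374362  0.0895274 ] 107 ((0.4672750234603882, -0.31564247608184814), (0.050555795431137085, 0.019600432366132736), 67.38949584960938)
sc spacer [ 0.47435105 -0.31120937  0.0605645 ] 415 ((0.4684058427810669, -0.3155607283115387), (0.05145201459527016, 0.02139953523874283), 67.78028869628906)
sc handle [0.44388766 0.33669873 0.10026052] ((0.43782973289489746, 0.3388929069042206), 0.013360039331018925)
```

```bash
cat > go.py <<'E'
import sys
from h import *
# usage: go.py x y z(grasp pt) [yawdeg] ...  each 3: prints offsets from present pose
def off(targets,yaw=None,s=None):
    s=s or get_state(); M=R.from_euler("xyz",s["ee_rot"]).as_matrix()
    p=np.array(s["eef_pos"])
    y0=np.degrees(np.arctan2(M[1,0],M[0,0]))
    print("t %.2f"%s["t"],"grasp",np.round(p+M[:,2]*.159,4),"yaw %.2f"%y0,"F",np.round(s["force"],1),"w %.4f"%s["width"],"tilt",np.round(M[:2,2],4))
    for t in targets:
        d=(np.array(t)+[0,0,.159]-p)@M*100
        print(np.round(t,4),"-> offset",np.round(d,2),"turn",None if yaw is None else round((y0-yaw+180)%360-180,2))
if __name__=="__main__":
    a=list(map(float,sys.argv[1:])); n=len(a)//3*3
    off(np.reshape(a[:n],(-1,3)),a[n] if len(a)>n else None)
E
python3 go.py .52 -.2 .26  .52 .1 .26 .4355 .338 .26 .4355 .338 .1
```

```text
t 0.10 grasp [ 0.2582 -0.6232  0.2448] yaw -157.50 F [0.2 0.6 0.8] w 0.0874 tilt [-0.0007  0.0013]
[ 0.52 -0.2   0.26] -> offset [-40.38  29.11  -1.48] turn None
[0.52 0.1  0.26] -> offset [-51.86  56.82  -1.44] turn None
[0.4355 0.338  0.26  ] -> offset [-53.16  82.05  -1.4 ] turn None
[0.4355 0.338  0.1   ] -> offset [-53.17  82.02  14.6 ] turn None
```

Call:
send_rows(
  motion=[
    {"offset": [-40, 29, -1.5]},
    {"offset": [-40, 29, -1.5]},
    {"offset": [-40, 29, -1.5]},
    {"offset": [-40, 29, -1.5]},
    {"offset": [-40, 29, -1.5]},
    {"offset": [-40, 29, -1.5]},
    {"offset": [-40, 29, -1.5]},
    {"offset": [-40, 29, -1.5]},
  ],
  hand=1,
)

```text
validation failed for argument at $.mo...
```

```bash
python3 go.py .51 -.1 .26  .5 .1 .26 .4355 .338 .26
```

```text
t 0.10 grasp [ 0.2582 -0.6232  0.2448] yaw -157.50 F [0.2 0.6 0.8] w 0.0874 tilt [-0.0007  0.0013]
[ 0.51 -0.1   0.26] -> offset [-43.28  38.73  -1.47] turn None
[0.5  0.1  0.26] -> offset [-50.01  57.59  -1.44] turn None
[0.4355 0.338  0.26  ] -> offset [-53.16  82.05  -1.4 ] turn None
```

Turn is evidently required.

Call:
send_rows(
  motion=[
    {"offset": [-43, 38, -1.5], "turn": 0},
    {"offset": [-43, 38, -1.5], "turn": 0},
    {"offset": [-43, 38, -1.5], "turn": 0},
    {"offset": [-43, 38, -1.5], "turn": 0},
    {"offset": [-43, 38, -1.5], "turn": 0},
    {"offset": [-43, 38, -1.5], "turn": 0},
    {"offset": [-43, 38, -1.5], "turn": 0},
    {"offset": [-43, 38, -1.5], "turn": 0},
  ],
  hand=1,
)

```text
t: 0.9
eef_pos: [0.4341, -0.2623, 0.4151]
ee_rot: [3.142, 0.0, -2.749]
force: [0.7, -0.1, -0.4]
width: 0.0878
```

```bash
python3 go.py .51 0 .26  .5 .1 .26 .4355 .338 .26
```

```text
t 0.90 grasp [ 0.4341 -0.2623  0.2561] yaw -157.50 F [ 0.7 -0.1 -0.4] w 0.0878 tilt [0.0001 0.0001]
[0.51 0.   0.26] -> offset [-17.05  21.33  -0.38] turn None
[0.5  0.1  0.26] -> offset [-19.95  30.95  -0.38] turn None
[0.4355 0.338  0.26  ] -> offset [-23.1   55.41  -0.38] turn None
```

Call:
send_rows(
  motion=[
    {"offset": [-20, 31, -0.4], "turn": 0},
    {"offset": [-20, 31, -0.4], "turn": 0},
    {"offset": [-20, 31, -0.4], "turn": 0},
    {"offset": [-20, 31, -0.4], "turn": 0},
    {"offset": [-20, 31, -0.4], "turn": 0},
    {"offset": [-20, 31, -0.4], "turn": 0},
    {"offset": [-20, 31, -0.4], "turn": 0},
    {"offset": [-20, 31, -0.4], "turn": 0},
  ],
)

```text
t: 1.7
eef_pos: [0.5002, 0.1022, 0.4189]
ee_rot: [3.141, 0.0, -2.746]
force: [0.9, -0.6, -0.1]
width: 0.0876
```

```bash
python3 go.py .4355 .338 .26 .4355 .338 .1
```

```text
t 1.70 grasp [0.5002 0.1023 0.2599] yaw -157.34 F [ 0.9 -0.6 -0.1] w 0.0876 tilt [-0.      0.0002]
[0.4355 0.338  0.26  ] -> offset [-3.110e+00  2.425e+01 -1.000e-02] turn None
[0.4355 0.338  0.1   ] -> offset [-3.11 24.25 15.99] turn None
```

Call:
send_rows(
  motion=[
    {"offset": [-3.1, 24.2, 0], "turn": 0},
    {"offset": [-3.1, 24.2, 0], "turn": 0},
    {"offset": [-3.1, 24.2, 0], "turn": 0},
    {"offset": [-3.1, 24.2, 0], "turn": 0},
    {"offset": [-3.1, 24.2, 0], "turn": 0},
    {"offset": [-3.1, 24.2, 0], "turn": 0},
    {"offset": [-3.1, 24.2, 0], "turn": 0},
  ],
)

```text
t: 2.4
eef_pos: [0.4355, 0.3347, 0.4184]
ee_rot: [-3.141, -0.001, -2.747]
force: [0.7, 0.1, 0.7]
width: 0.0877
```

```bash
python3 - <<'E'
from h import *
f=grab_frame("wrist");cv2.imwrite("pics/w1.png",f["frame"])
P=cloud(f).reshape(-1,3)
for lo,hi in((.128,.14),(.07,.125),(.04,.056)):
    m=P[(P[:,2]>lo)&(P[:,2]<hi)&(np.hypot(P[:,0]-.435,P[:,1]-.338)<.06)]
    if len(m):print(lo,len(m),np.round(m.mean(0),4),cv2.minEnclosingCircle(m[:,:2].astype(np.float32)))
E
python3 go.py .435 .338 .26 .435 .338 .1
```

```text
0.128 726 [0.4324 0.3371 0.1332] ((0.4331258237361908, 0.33749279379844666), 0.013921408914029598)
0.07 237 [0.424  0.3331 0.0954] ((0.4305151700973511, 0.3362330198287964), 0.012007667683064938)
0.04 619 [0.4239 0.3328 0.0537] ((0.43324336409568787, 0.3374997675418854), 0.02986525185406208)
t 2.45 grasp [0.4357 0.3337 0.2596] yaw -157.46 F [ 0.   0.6 -0.2] w 0.0877 tilt [-0.0007 -0.001 ]
[0.435 0.338 0.26 ] -> offset [-0.09  0.41 -0.04] turn None
[0.435 0.338 0.1  ] -> offset [-0.1   0.42 15.96] turn None
```

View pics/w1.png

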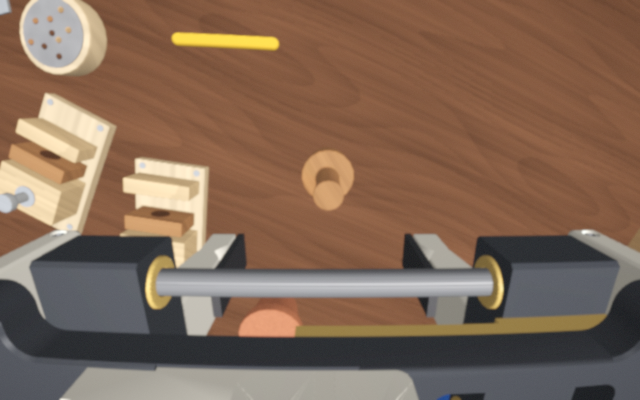

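Call:
send_rows(
  motion=[
    {"offset": [0, 0.4, 5], "turn": 0},
    {"offset": [0, 0.4, 9], "turn": 0},
    {"offset": [0, 0.4, 12], "turn": 0},
    {"offset": [0, 0.4, 14.5], "turn": 0},
    {"offset": [0, 0.4, 16], "turn": 0},
    {"offset": [0, 0.4, 16], "turn": 0},
  ],
)

```text
t: 3.05
eef_pos: [0.4344, 0.3357, 0.2571]
ee_rot: [-3.139, -0.004, -2.751]
force: [-0.1, -0.0, 0.4]
width: 0.0876
```

Call:
send_rows(
  motion=[
    {"offset": [0, 0, 0], "turn": 0},
    {"offset": [0, 0, 0], "turn": 0},
    {"offset": [0, 0, 0], "turn": 0},
    {"offset": [0, 0, 0], "turn": 0},
    {"offset": [0, 0, 0], "turn": 0},
    {"offset": [0, 0, 0], "turn": 0},
    {"offset": [0, 0, 0], "turn": 0},
    {"offset": [0, 0, 0], "turn": 0},
  ],
  hand=-1,
  squeeze=50,
)

```text
t: 3.85
eef_pos: [0.4344, 0.3378, 0.2591]
ee_rot: [-3.142, -0.0, -2.749]
force: [0.1, 0.3, 0.1]
width: 0.0289
```

```bash
python3 go.py .434 .338 .2 .4 .3 .1
```

```text
t 3.85 grasp [0.4343 0.3378 0.1001] yaw -157.49 F [0.1 0.3 0.1] w 0.0289 tilt [-0.0001 -0.0001]
[0.434 0.338 0.2  ] -> offset [ 0.03  0.03 -9.99] turn None
[0.4 0.3 0.1] -> offset [ 4.62 -2.18  0.01] turn None
```

Width 28.9 mm; let the fingers finish, then lift.

Call:
send_rows(
  motion=[
    {"offset": [0, 0, 0], "turn": 0},
    {"offset": [0, 0, 0], "turn": 0},
    {"offset": [0, 0, 0], "turn": 0},
    {"offset": [0, 0, 0], "turn": 0},
    {"offset": [0, 0, -2], "turn": 0},
    {"offset": [0, 0, -6], "turn": 0},
    {"offset": [0, 0, -10], "turn": 0},
    {"offset": [0, 0, -13], "turn": 0},
  ],
)

```text
t: 4.65
eef_pos: [0.4343, 0.3376, 0.391]
ee_rot: [3.141, 0.0, -2.749]
force: [0.4, 1.0, -3.4]
width: 0.0249
```

```bash
python3 - <<'E'
from go import *
a=np.radians(13.8); c=np.array([.5864,.1729]); pin=c+.027*np.array([np.cos(a),np.sin(a)]);print(pin)
off([[*pin,.23],[*pin,.20],[*pin,.1725]])
E
```

```text
[0.61262063 0.1793404 ]
t 4.65 grasp [0.4344 0.3376 0.232 ] yaw -157.49 F [ 0.4  1.  -3.4] w 0.0249 tilt [0.0003 0.0004]
[0.6126 0.1793 0.23  ] -> offset [-10.41 -21.44   0.2 ] turn None
[0.6126 0.1793 0.2   ] -> offset [-10.41 -21.44   3.2 ] turn None
[0.6126 0.1793 0.1725] -> offset [-10.41 -21.45   5.95] turn None
```

Call:
send_rows(
  motion=[
    {"offset": [-10.4, -21.4, 0], "turn": 0},
    {"offset": [-10.4, -21.4, 0], "turn": 0},
    {"offset": [-10.4, -21.4, 0], "turn": 0},
    {"offset": [-10.4, -21.4, 0], "turn": 0},
    {"offset": [-10.4, -21.4, 0], "turn": 0},
    {"offset": [-10.4, -21.4, 0], "turn": 0},
    {"offset": [-10.4, -21.4, 2.5], "turn": 0},
    {"offset": [-10.4, -21.4, 2.5], "turn": 0},
  ],
)

```text
t: 5.45
eef_pos: [0.6111, 0.1791, 0.36]
ee_rot: [3.141, -0.007, -2.75]
force: [-1.6, -0.6, -3.4]
width: 0.0248
```

```bash
python3 - <<'E'
from go import *
off([[.6126,.1793,.19],[.6126,.1793,.172]])
f=grab_frame("scene");cv2.imwrite("pics/s2.png",cv2.resize(f["frame"][130:330,280:500],None,fx=2.6,fy=2.6))
P=cloud(f)[150:300,300:480].reshape(-1,3)
m=P[(P[:,2]>.105)&(P[:,2]<.16)&(np.hypot(P[:,0]-.61,P[:,1]-.18)<.05)]
print("head",len(m),m[:,2].min(),cv2.minEnclosingCircle(m[:,:2].astype(np.float32)))
E
```

```text
t 5.45 grasp [0.61   0.1787 0.201 ] yaw -157.59 F [-1.6 -0.6 -3.4] w 0.0248 tilt [-0.007  -0.0025]
[0.6126 0.1793 0.19  ] -> offset [-0.16 -0.04  1.1 ] turn None
[0.6126 0.1793 0.172 ] -> offset [-0.17 -0.04  2.9 ] turn None
head 555 0.10501825176746371 ((0.6100466847419739, 0.17969632148742676), 0.03037458285689354)
```

View pics/s2.png

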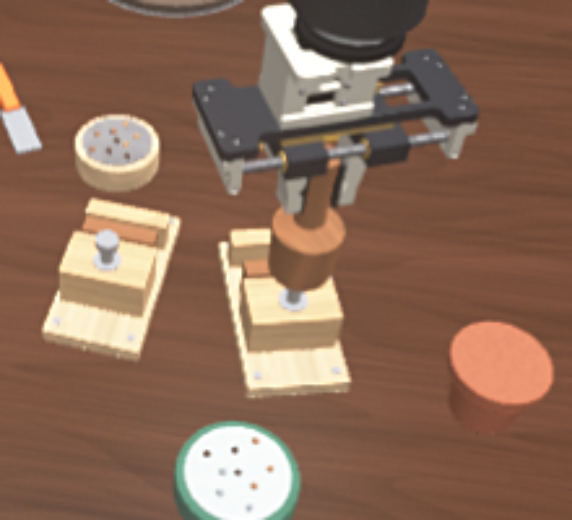

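Call:
send_rows(
  motion=[
    {"offset": [0, 0, 1.2], "turn": 0},
    {"offset": [0, 0, 1.7], "turn": 0},
    {"offset": [0, 0, 2.2], "turn": 0},
    {"offset": [0, 0, 2.6], "turn": 0},
    {"offset": [0, 0, 3.0], "turn": 0},
    {"offset": [0, 0, 3.2], "turn": 0},
    {"offset": [0, 0, 3.3], "turn": 0},
    {"offset": [0, 0, 3.3], "turn": 0},
  ],
)

```text
t: 6.3
eef_pos: [0.6124, 0.1801, 0.3312]
ee_rot: [3.141, 0.001, -2.749]
force: [-0.7, 2.6, 2.1]
width: 0.0243
```

```bash
python3 go.py .6126 .1793 .172
```

```text
t 6.30 grasp [0.6125 0.1802 0.1722] yaw -157.49 F [-0.7  2.6  2.1] w 0.0243 tilt [0.0003 0.0005]
[0.6126 0.1793 0.172 ] -> offset [ 0.02 -0.08  0.02] turn None
```

Call:
send_rows(
  motion=[
    {"offset": [0, 0, 0.1], "turn": 0},
    {"offset": [0, 0, 0.2], "turn": 0},
    {"offset": [0, 0, 0.2], "turn": 0},
    {"offset": [0, 0, 0.2], "turn": 0},
  ],
)

```text
t: 6.7
eef_pos: [0.6128, 0.1803, 0.331]
ee_rot: [3.142, 0.003, -2.748]
force: [-3.8, 2.8, 10.7]
width: 0.0245
```

```bash
python3 go.py .6126 .1793 .172
```

```text
t 6.70 grasp [0.6132 0.1804 0.172 ] yaw -157.46 F [-3.8  2.8 10.7] w 0.0245 tilt [0.0026 0.0011]
[0.6126 0.1793 0.172 ] -> offset [ 0.05 -0.08  0.  ] turn None
```

Call:
send_rows(
  motion=[
    {"offset": [0, 0, 0.1], "turn": 0},
    {"offset": [0, 0, 0.15], "turn": 0},
    {"offset": [0, 0, 0.15], "turn": 0},
  ],
)

```text
t: 7.0
eef_pos: [0.6132, 0.1804, 0.3309]
ee_rot: [-3.141, 0.005, -2.748]
force: [-5.0, 2.5, 17.3]
width: 0.0246
```

Call:
send_rows(
  motion=[
    {"offset": [0, 0, -3], "turn": 0},
    {"offset": [0, 0, -6.5], "turn": 0},
    {"offset": [0, 0, -6.5], "turn": 0},
  ],
)

```text
t: 7.3
eef_pos: [0.6135, 0.1799, 0.3973]
ee_rot: [-3.141, 0.007, -2.748]
force: [-0.2, 0.4, -2.9]
width: 0.0244
```

```bash
python3 go.py .434 .338 .24 .434 .338 .14 .434 .338 .1
```

```text
t 7.30 grasp [0.6145 0.1802 0.2383] yaw -157.47 F [-0.2  0.4 -2.9] w 0.0244 tilt [0.0066 0.002 ]
[0.434 0.338 0.24 ] -> offset [10.52 21.48 -0.25] turn None
[0.434 0.338 0.14 ] -> offset [10.59 21.49  9.75] turn None
[0.434 0.338 0.1  ] -> offset [10.62 21.49 13.75] turn None
```

Call:
send_rows(
  motion=[
    {"offset": [10.4, 21.4, 0], "turn": 0},
    {"offset": [10.4, 21.4, 0], "turn": 0},
    {"offset": [10.4, 21.4, 0], "turn": 0},
    {"offset": [10.4, 21.4, 0], "turn": 0},
    {"offset": [10.4, 21.4, 0], "turn": 0},
    {"offset": [10.4, 21.4, 4], "turn": 0},
    {"offset": [10.4, 21.4, 8], "turn": 0},
    {"offset": [10.4, 21.4, 8], "turn": 0},
  ],
)

```text
t: 8.1
eef_pos: [0.4324, 0.3359, 0.3069]
ee_rot: [-3.136, -0.01, -2.749]
force: [-1.0, -0.4, -4.4]
width: 0.0246
```

```bash
python3 - <<'E'
from go import *
f=grab_frame("top"); P=cloud(f).reshape(-1,3)
for c,a in(([.5864,.1729],13.8),([.5678,.0147],-6.15),([.5885,-.176],11.4)):
    a=np.radians(a);p=np.array(c)+.027*np.array([np.cos(a),np.sin(a)])
    print("pin z",np.round(np.median(P[np.hypot(*(P[:,:2]-p).T)<.006,2]),4))
f=grab_frame("scene"); P=cloud(f)[120:260,400:500].reshape(-1,3)
# mallet: head points vs handle
for lo,hi in((.03,.07),(.09,.1)):
    m=P[(P[:,2]>lo)&(P[:,2]<hi)&(np.hypot(P[:,0]-.435,P[:,1]-.338)<.06)]
    print(lo,len(m),m.min(0) if len(m) else 0,cv2.minEnclosingCircle(m[:,:2].astype(np.float32)) if len(m) else 0)
off([[.434,.338,.104],[.434,.338,.1]])
E
```

```text
pin z 0.0722
pin z 0.0899
pin z 0.0895
0.03 91 [0.42696723 0.30804811 0.05291843] ((0.4337046444416046, 0.33557337522506714), 0.027939358726143837)
0.09 63 [0.43038978 0.30629464 0.09001208] ((0.4406386613845825, 0.33262091875076294), 0.02808195911347866)
t 8.20 grasp [0.4345 0.3371 0.1534] yaw -157.49 F [ 0.6  0.1 -2.9] w 0.0244 tilt [-0.0009 -0.0027]
[0.434 0.338 0.104] -> offset [0.03 0.07 4.94] turn None
[0.434 0.338 0.1  ] -> offset [0.03 0.07 5.34] turn None
```

Pin 1 at 72 mm, others at 90 mm. Lower the mallet gently onto the bench.

Call:
send_rows(
  motion=[
    {"offset": [0, 0, 2], "turn": 0},
    {"offset": [0, 0, 3.5], "turn": 0},
    {"offset": [0, 0, 4.6], "turn": 0},
    {"offset": [0, 0, 4.9], "turn": 0},
    {"offset": [0, 0, 5.1], "turn": 0},
    {"offset": [0, 0, 5.2], "turn": 0},
    {"offset": [0, 0, 5.2], "turn": 0},
  ],
)

```text
t: 8.9
eef_pos: [0.4346, 0.338, 0.2612]
ee_rot: [3.141, 0.001, -2.749]
force: [0.4, 0.4, -3.2]
width: 0.0245
```

```bash
python3 go.py .434 .338 .1
```

```text
t 8.90 grasp [0.4347 0.3381 0.1022] yaw -157.49 F [ 0.4  0.4 -3.2] w 0.0245 tilt [0.0006 0.0007]
[0.434 0.338 0.1  ] -> offset [0.05 0.02 0.22] turn None
```

Call:
send_rows(
  motion=[
    {"offset": [0, 0, 0.1], "turn": 0},
    {"offset": [0, 0, 0.2], "turn": 0},
    {"offset": [0, 0, 0.3], "turn": 0},
    {"offset": [0, 0, 0.3], "turn": 0},
  ],
)

```text
t: 9.3
eef_pos: [0.4346, 0.3381, 0.2592]
ee_rot: [3.141, 0.002, -2.748]
force: [-3.6, -2.1, 8.8]
width: 0.0246
```

```bash
python3 go.py .434 .338 .1
```

```text
t 9.30 grasp [0.4348 0.3382 0.1002] yaw -157.45 F [-3.6 -2.1  8.8] w 0.0246 tilt [0.0014 0.0009]
[0.434 0.338 0.1  ] -> offset [0.06 0.01 0.02] turn None
```

Touched down. Ease off the press, open, rise.

Call:
send_rows(
  motion=[
    {"offset": [0, 0, -0.15], "turn": 0},
    {"offset": [0, 0, -0.15], "turn": 0},
    {"offset": [0, 0, -0.15], "turn": 0},
    {"offset": [0, 0, -0.15], "turn": 0},
    {"offset": [0, 0, -0.15], "turn": 0},
    {"offset": [0, 0, -0.15], "turn": 0},
    {"offset": [0, 0, -0.15], "turn": 0},
    {"offset": [0, 0, -0.15], "turn": 0},
  ],
  hand=1,
)

```text
t: 10.1
eef_pos: [0.4344, 0.3378, 0.2591]
ee_rot: [-3.142, -0.0, -2.749]
force: [-0.2, 0.2, 0.1]
width: 0.0828
```

Call:
send_rows(
  motion=[
    {"offset": [0, 0, 0], "turn": 0},
    {"offset": [0, 0, 0], "turn": 0},
    {"offset": [0, 0, -3], "turn": 0},
    {"offset": [0, 0, -7], "turn": 0},
    {"offset": [0, 0, -12], "turn": 0},
    {"offset": [0, 0, -15], "turn": 0},
    {"offset": [0, 0, -15], "turn": 0},
  ],
)

```text
t: 10.8
eef_pos: [0.4351, 0.3384, 0.4145]
ee_rot: [3.138, 0.008, -2.748]
force: [-0.2, -0.5, -0.0]
width: 0.0879
```

```bash
python3 - <<'E'
from go import *
f=grab_frame("wrist"); P=cloud(f).reshape(-1,3)
for lo,hi in((.128,.14),(.04,.056)):
    m=P[(P[:,2]>lo)&(P[:,2]<hi)&(np.hypot(P[:,0]-.435,P[:,1]-.338)<.06)]
    print(lo,len(m),cv2.minEnclosingCircle(m[:,:2].astype(np.float32)) if len(m) else 0)
off([[.50,0,.25],[.4665,-.3156,.25]],-113.5)
E
```

```text
0.128 753 ((0.43281540274620056, 0.3372107446193695), 0.013854979537427425)
0.04 617 ((0.43265724182128906, 0.337253212928772), 0.029767455533146858)
t 10.85 grasp [0.4351 0.3387 0.2528] yaw -157.49 F [-0.2  0.2 -1.4] w 0.0875 tilt [0.0029 0.0043]
[0.5  0.   0.25] -> offset [  6.9  -33.73   0.15] turn -43.99
[ 0.4665 -0.3156  0.25  ] -> offset [ 2.208e+01 -6.160e+01  1.000e-02] turn -43.99
```

Call:
send_rows(
  motion=[
    {"offset": [7, -33.7, 0], "turn": -8},
    {"offset": [7, -33.7, 0], "turn": -16},
    {"offset": [7, -33.7, 0], "turn": -24},
    {"offset": [7, -33.7, 0], "turn": -32},
    {"offset": [7, -33.7, 0], "turn": -40},
    {"offset": [7, -33.7, 0], "turn": -44},
    {"offset": [7, -33.7, 0], "turn": -44},
    {"offset": [7, -33.7, 0], "turn": -44},
  ],
)

```text
t: 11.65
eef_pos: [0.4985, -0.0046, 0.4078]
ee_rot: [3.14, -0.002, -1.985]
force: [0.1, -0.2, 0.2]
width: 0.0877
```

```bash
python3 go.py .4665 -.3156 .25 -113.5
```

```text
t 11.65 grasp [ 0.4981 -0.0048  0.2488] yaw -113.76 F [ 0.1 -0.2  0.2] w 0.0877 tilt [-0.0025 -0.0011]
[ 0.4665 -0.3156  0.25  ] -> offset [29.76 -9.6  -0.08] turn -0.26
```

Call:
send_rows(
  motion=[
    {"offset": [29.7, -9.6, 0], "turn": 0},
    {"offset": [29.7, -9.6, 0], "turn": 0},
    {"offset": [29.7, -9.6, 0], "turn": 0},
    {"offset": [29.7, -9.6, 0], "turn": 0},
    {"offset": [29.7, -9.6, 0], "turn": 0},
    {"offset": [29.7, -9.6, 0], "turn": 0},
    {"offset": [29.7, -9.6, 0], "turn": 0},
    {"offset": [29.7, -9.6, 0], "turn": 0},
  ],
)

```text
t: 12.45
eef_pos: [0.4678, -0.3125, 0.4075]
ee_rot: [3.139, -0.0, -1.984]
force: [-0.3, 0.4, -0.1]
width: 0.0873
```

```bash
python3 - <<'E'
from go import *
f=grab_frame("wrist"); P=cloud(f).reshape(-1,3)
m=P[(P[:,2]>.083)&(P[:,2]<.096)&(np.hypot(P[:,0]-.4665,P[:,1]+.3156)<.06)]
print(len(m),cv2.minAreaRect(m[:,:2].astype(np.float32)))
off([[.4665,-.3156,.15],[.4665,-.3156,.07]],-113.5)
E
```

```text
995 ((0.4662439823150635, -0.31767284870147705), (0.05041146278381348, 0.01946500688791275), 66.82376098632812)
t 12.50 grasp [ 0.4677 -0.3112  0.2488] yaw -113.62 F [-0.5  0.4  0.8] w 0.0877 tilt [-0.0021  0.0009]
[ 0.4665 -0.3156  0.15  ] -> offset [ 0.46 -0.05  9.88] turn -0.12
[ 0.4665 -0.3156  0.07  ] -> offset [ 0.46 -0.07 17.88] turn -0.12
```

Call:
send_rows(
  motion=[
    {"offset": [0, 0, 5], "turn": -0.3},
    {"offset": [0, 0, 9], "turn": -0.3},
    {"offset": [0, 0, 12], "turn": -0.3},
    {"offset": [0, 0, 12], "turn": -0.3},
    {"offset": [0, 0, 12], "turn": -0.3},
  ],
)

```text
t: 13.0
eef_pos: [0.469, -0.31, 0.2896]
ee_rot: [3.141, -0.001, -1.974]
force: [0.0, -0.9, 0.1]
width: 0.0875
```

```bash
python3 go.py .4665 -.3163 .07 -113.3
```

```text
t 13.00 grasp [ 0.4689 -0.31    0.1306] yaw -113.08 F [ 0.  -0.9  0.1] w 0.0875 tilt [-0.0008 -0.0002]
[ 0.4665 -0.3163  0.07  ] -> offset [ 0.68 -0.02  6.07] turn 0.22
```

Call:
send_rows(
  motion=[
    {"offset": [0.65, 0, 0], "turn": 0.2},
    {"offset": [0.65, 0, 2], "turn": 0.2},
    {"offset": [0.65, 0, 4], "turn": 0.2},
    {"offset": [0.65, 0, 5.5], "turn": 0.2},
    {"offset": [0.65, 0, 6.1], "turn": 0.2},
    {"offset": [0.65, 0, 6.1], "turn": 0.2},
    {"offset": [0.65, 0, 6.1], "turn": 0.2},
  ],
)

```text
t: 13.7
eef_pos: [0.4664, -0.3172, 0.2295]
ee_rot: [-3.14, 0.0, -1.979]
force: [-0.6, -1.0, -0.1]
width: 0.0877
```

```bash
python3 go.py .4665 -.3163 .07 -113.3
```

```text
t 13.70 grasp [ 0.4667 -0.3173  0.0705] yaw -113.38 F [-0.6 -1.  -0.1] w 0.0877 tilt [ 0.0019 -0.0008]
[ 0.4665 -0.3163  0.07  ] -> offset [-0.09  0.02  0.05] turn -0.08
```

Good; close on the spacer.

Call:
send_rows(
  motion=[
    {"offset": [0, 0, 0], "turn": 0},
    {"offset": [0, 0, 0], "turn": 0},
    {"offset": [0, 0, 0], "turn": 0},
    {"offset": [0, 0, 0], "turn": 0},
    {"offset": [0, 0, 0], "turn": 0},
    {"offset": [0, 0, 0], "turn": 0},
    {"offset": [0, 0, 0], "turn": 0},
    {"offset": [0, 0, 0], "turn": 0},
  ],
  hand=-1,
  squeeze=40,
)

```text
t: 14.5
eef_pos: [0.4658, -0.3169, 0.2281]
ee_rot: [3.141, -0.0, -1.979]
force: [-0.3, 0.6, -0.5]
width: 0.029
```

Call:
send_rows(
  motion=[
    {"offset": [0, 0, 0], "turn": 0},
    {"offset": [0, 0, 0], "turn": 0},
    {"offset": [0, 0, 0], "turn": 0},
    {"offset": [0, 0, 0], "turn": 0},
    {"offset": [0, 0, -2], "turn": 0},
    {"offset": [0, 0, -6], "turn": 0},
    {"offset": [0, 0, -10], "turn": 0},
    {"offset": [0, 0, -10], "turn": 0},
  ],
  squeeze=60,
)

```text
t: 15.3
eef_pos: [0.4673, -0.3177, 0.3338]
ee_rot: [-3.132, -0.0, -1.978]
force: [0.8, -0.8, -1.1]
width: 0.0194
```

```bash
python3 - <<'E'
from go import *
a=np.radians(13.8); c=np.array([.5864,.1729]); g=c-.038*np.array([np.cos(a),np.sin(a)]);print(g)
off([[.53,-.1,.17],[*g,.17]],-76.2)
E
```

```text
[0.5494969  0.16383573]
t 15.30 grasp [ 0.4687 -0.3183  0.1748] yaw -113.33 F [ 0.8 -0.8 -1.1] w 0.0194 tilt [ 0.0085 -0.0038]
[ 0.53 -0.1   0.17] -> offset [-22.47   2.87   0.45] turn -37.13
[0.5495 0.1638 0.17  ] -> offset [-47.47  11.53   0.37] turn -37.13
```

Call:
send_rows(
  motion=[
    {"offset": [-22.5, 3, -4], "turn": -7},
    {"offset": [-22.5, 3, -4], "turn": -14},
    {"offset": [-22.5, 3, -4], "turn": -21},
    {"offset": [-22.5, 3, -4], "turn": -28},
    {"offset": [-22.5, 3, -4], "turn": -35},
    {"offset": [-22.5, 3, -4], "turn": -37.1},
    {"offset": [-22.5, 3, -4], "turn": -37.1},
  ],
)

```text
t: 16.0
eef_pos: [0.5276, -0.0974, 0.3678]
ee_rot: [3.141, 0.0, -1.329]
force: [-0.0, -0.8, -1.0]
width: 0.0197
```

```bash
python3 go.py .5495 .1638 .20 -76.2
```

```text
t 16.00 grasp [ 0.5276 -0.0974  0.2088] yaw -76.16 F [-0.  -0.8 -1. ] w 0.0197 tilt [-0.0003  0.0002]
[0.5495 0.1638 0.2   ] -> offset [-24.84  -8.37   0.89] turn 0.04
```

Call:
send_rows(
  motion=[
    {"offset": [-24.8, -8.4, 0], "turn": 0},
    {"offset": [-24.8, -8.4, 0], "turn": 0},
    {"offset": [-24.8, -8.4, 0], "turn": 0},
    {"offset": [-24.8, -8.4, 0], "turn": 0},
    {"offset": [-24.8, -8.4, 0], "turn": 0},
    {"offset": [-24.8, -8.4, 2.5], "turn": 0},
    {"offset": [-24.8, -8.4, 5], "turn": 0},
    {"offset": [-24.8, -8.4, 5], "turn": 0},
  ],
)

```text
t: 16.8
eef_pos: [0.5491, 0.1616, 0.3142]
ee_rot: [3.134, -0.002, -1.334]
force: [-1.1, -0.8, -1.1]
width: 0.0197
```

Call:
send_rows(
  motion=[
    {"offset": [0, 0, 0], "turn": 0},
    {"offset": [0, 0, 0], "turn": 0},
    {"offset": [0, 0, 0], "turn": 0},
  ],
)

```text
t: 17.1
eef_pos: [0.5509, 0.1618, 0.3195]
ee_rot: [-3.139, 0.001, -1.333]
force: [-1.0, -1.7, -0.4]
width: 0.02
```

```bash
python3 - <<'E'
from go import *
a=np.radians(13.8);c=np.array([.5864,.1729]);ax=np.array([np.cos(a),np.sin(a)]);ay=np.array([-ax[1],ax[0]])
off([[.5495,.1638,.16]],-76.2)
for n in("scene","wrist"):
    f=grab_frame(n);cv2.imwrite(f"pics/{n}3.png",f["frame"])
    P=cloud(f);P=P.reshape(-1,3);x=(P[:,:2]-c)@ax*1e3;y=(P[:,:2]-c)@ay*1e3;z=P[:,2]*1e3
    for nm,s in {"rail":(abs(z-50)<3)&(x>-85)&(x<-40)&(abs(y)<50),"panel":(abs(z-57.5)<2.2)&(x>-32)&(x<-4)&(abs(y)<45),"fence":(abs(z-60)<2.5)&(x>0)&(x<60)&(abs(y)<50),"spacer":(z>98)&(z<135)&(x>-60)&(x<-15)&(abs(y)<40),"spband":(z>85)&(z<125)&(x>-60)&(x<-15)&(abs(y)<40)}.items():
        if s.sum()>10: print(n,nm,s.sum(),"x",np.round(np.percentile(x[s],[2,98]),1),"y",np.round(np.percentile(y[s],[1,99]),1),"z",np.round(np.percentile(z[s],[1,99]),1))
E
```

```text
t 17.10 grasp [0.5512 0.162  0.1605] yaw -76.36 F [-1.  -1.7 -0.4] w 0.0200 tilt [0.0019 0.0011]
[0.5495 0.1638 0.16  ] -> offset [-0.23  0.09  0.05] turn -0.16
scene rail 142 x [-70.3 -52.5] y [-39.3  39.7] z [47.1 53. ]
scene panel 113 x [-27.9  -8.5] y [-34.5  33.8] z [55.4 59.6]
scene fence 315 x [ 0.6 47.9] y [-39.6  39.8] z [57.7 62.5]
scene spacer 231 x [-40.6 -25.3] y [-26.3  22.5] z [ 98.4 133.3]
scene spband 204 x [-39.9 -25.2] y [-26.2  22.3] z [ 96.1 124.2]
wrist rail 1671 x [-70.4 -53.3] y [-40.7  26.3] z [48.  51.9]
wrist panel 1250 x [-26.   -9.4] y [-36.  23.] z [55.7 58.9]
wrist fence 3764 x [ 0.8 45.4] y [-40.   24.2] z [58.6 62.2]
wrist spacer 520 x [-46.1 -27.4] y [-27.7 -24.6] z [ 98.3 134.8]
wrist spband 380 x [-46.1 -27.4] y [-27.7 -24.8] z [ 95.4 124.6]
```

View pics/wrist3.png

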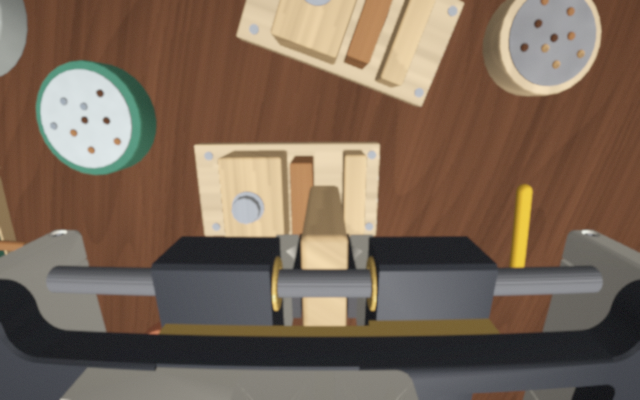

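View pics/scene3.png

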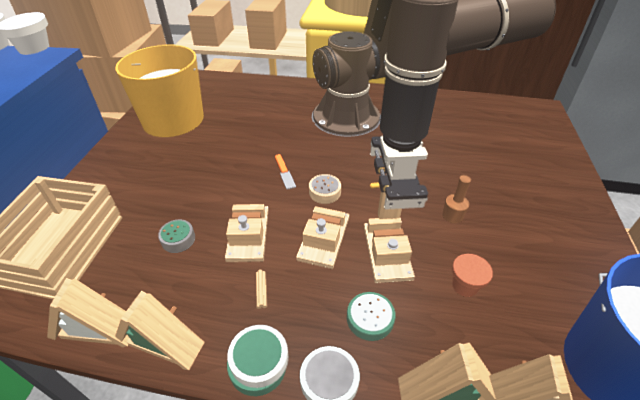

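Call:
send_rows(
  motion=[
    {"offset": [-0.17, 0.21, 0], "turn": -0.1},
    {"offset": [-0.17, 0.21, 1.5], "turn": -0.1},
    {"offset": [-0.17, 0.21, 2.5], "turn": -0.1},
    {"offset": [-0.17, 0.21, 2.5], "turn": -0.1},
    {"offset": [-0.17, 0.21, 2.5], "turn": -0.1},
    {"offset": [-0.17, 0.21, 2.5], "turn": -0.1},
  ],
)

```text
t: 17.8
eef_pos: [0.5482, 0.1636, 0.2936]
ee_rot: [-3.141, 0.0, -1.33]
force: [-0.6, 0.2, -2.4]
width: 0.0196
```

```bash
cat > chk.py <<'E'
from go import *
a=np.radians(13.8);c=np.array([.5864,.1729]);ax=np.array([np.cos(a),np.sin(a)]);ay=np.array([-ax[1],ax[0]])
def st():
    s=get_state();off([],s=s);M=R.from_euler("xyz",s["ee_rot"]).as_matrix();g=np.array(s["eef_pos"])+M[:,2]*.159
    print("stand xy mm",np.round([(g[:2]-c)@ax*1e3,(g[:2]-c)@ay*1e3],2),"foot z",round((g[2]-.0691)*1e3,2),"F along x,y",np.round([s["force"][:2]@ax,s["force"][:2]@ay],1),"Fz",round(s["force"][2],1))
def look(n):
    f=grab_frame(n);P=cloud(f).reshape(-1,3);x=(P[:,:2]-c)@ax*1e3;y=(P[:,:2]-c)@ay*1e3;z=P[:,2]*1e3
    for nm,s in {"rail":(abs(z-50)<3)&(x>-85)&(x<-46)&(abs(y)<50),"panel":(abs(z-57.5)<2.2)&(x>-32)&(x<-1)&(abs(y)<45),"fence":(abs(z-60.5)<2)&(x>-1)&(x<60)&(abs(y)<50),"spacer":(z>64)&(z<120)&(x>-60)&(x<-10)&(abs(y)<40)}.items():
        if s.sum()>10: print(n,nm,s.sum(),"x",np.round(np.percentile(x[s],[2,98]),1),"y",np.round(np.percentile(y[s],[1,99]),1),"z",np.round(np.percentile(z[s],[1,99]),1))
    return f
E
python3 -c "
from chk import *
st();look('wrist');st()"
```

```text
t 17.80 grasp [0.5484 0.1636 0.1346] yaw -76.19 F [-0.6  0.2 -2.4] w 0.0196 tilt [0.0007 0.0002]
stand xy mm [-39.15   0.09] foot z 65.53 F along x,y [-0.5  0.3] Fz -2.4
wrist rail 1786 x [-70.5 -53.4] y [-40.9  17.7] z [48.2 51.8]
wrist panel 1719 x [-26.4  -2.4] y [-36.3  14.8] z [55.7 59.5]
wrist fence 4035 x [-0.3 45.2] y [-40.3  15.5] z [58.9 62.2]
wrist spacer 792 x [-48.8 -29.4] y [-25.6  -9.6] z [ 70.1 119.7]
t 17.85 grasp [0.5484 0.1637 0.1347] yaw -76.19 F [ 1.   0.1 -1. ] w 0.0199 tilt [0.0008 0.0004]
stand xy mm [-39.15   0.12] foot z 65.57 F along x,y [ 1.  -0.1] Fz -1.0
```

Call:
send_rows(
  motion=[
    {"offset": [0.05, 0.04, 1.2], "turn": 0},
    {"offset": [0.05, 0.04, 2.0], "turn": 0},
    {"offset": [0.05, 0.04, 2.8], "turn": 0},
    {"offset": [0.05, 0.04, 3.6], "turn": 0},
    {"offset": [0.05, 0.04, 4.3], "turn": 0},
    {"offset": [0.05, 0.04, 4.7], "turn": 0},
    {"offset": [0.05, 0.04, 4.7], "turn": 0},
    {"offset": [0.05, 0.04, 4.7], "turn": 0},
  ],
)

```text
t: 18.65
eef_pos: [0.5479, 0.163, 0.2462]
ee_rot: [-3.141, -0.0, -1.33]
force: [0.4, -0.1, -1.2]
width: 0.0193
```

```bash
python3 -c "
from chk import *
st()"
```

```text
t 18.65 grasp [0.5479 0.163  0.0872] yaw -76.19 F [ 0.4 -0.1 -1.2] w 0.0193 tilt [ 0.0002 -0.    ]
stand xy mm [-39.77  -0.46] foot z 18.11 F along x,y [ 0.4 -0.2] Fz -1.2
```

Clear in the gap, no contact. Now down to the base.

Call:
send_rows(
  motion=[
    {"offset": [0, 0, 0.15], "turn": 0},
    {"offset": [0, 0, 0.25], "turn": 0},
    {"offset": [0, 0, 0.32], "turn": 0},
    {"offset": [0, 0, 0.38], "turn": 0},
    {"offset": [0, 0, 0.38], "turn": 0},
  ],
)

```text
t: 19.15
eef_pos: [0.5477, 0.163, 0.2431]
ee_rot: [-3.141, 0.0, -1.33]
force: [-2.8, -0.1, 5.0]
width: 0.0195
```

```bash
python3 -c "
from chk import *
st()"
```

```text
t 19.15 grasp [0.5478 0.163  0.0841] yaw -76.18 F [-2.8 -0.1  5. ] w 0.0195 tilt [0.0004 0.0001]
stand xy mm [-39.83  -0.43] foot z 14.96 F along x,y [-2.7  0.6] Fz 5.0
```

Call:
send_rows(
  motion=[
    {"offset": [0, -0.2, -0.04], "turn": 0},
    {"offset": [0, -0.4, -0.04], "turn": 0},
    {"offset": [0, -0.6, -0.04], "turn": 0},
    {"offset": [0, -0.8, -0.04], "turn": 0},
    {"offset": [0, -1.0, -0.04], "turn": 0},
    {"offset": [0, -1.15, -0.04], "turn": 0},
    {"offset": [0, -1.25, -0.04], "turn": 0},
    {"offset": [0, -1.25, -0.04], "turn": 0},
  ],
)

```text
t: 19.95
eef_pos: [0.5559, 0.1644, 0.2431]
ee_rot: [3.131, -0.002, -1.331]
force: [-25.6, 0.6, 28.1]
width: 0.0198
```

```bash
python3 -c "
from chk import *
st();f=look('wrist');cv2.imwrite('pics/w4.png',f['frame']);look('scene');look('top')"
```

```text
t 19.95 grasp [0.5543 0.1638 0.0841] yaw -76.25 F [-25.6   0.6  28.1] w 0.0198 tilt [-0.0101 -0.0042]
stand xy mm [-33.39  -1.21] foot z 14.98 F along x,y [-24.8   6.7] Fz 28.1
wrist rail 1912 x [-70.5 -53.2] y [-41.1  -3.8] z [47.7 51.8]
wrist panel 1662 x [-24.   -2.3] y [-39.3  -7.6] z [55.6 59.5]
wrist fence 4754 x [-0.  45.2] y [-40.5  -8.1] z [58.9 62.2]
wrist spacer 5869 x [-52.6 -14.7] y [-26.7  17. ] z [ 66.5 116.7]
scene rail 40 x [-70.8 -52.1] y [-39.8 -19. ] z [47.6 52.9]
scene panel 38 x [-28.2  -5.1] y [-34.5  27.1] z [55.7 59.7]
scene fence 295 x [-0.3 47.9] y [-39.6  39.1] z [58.7 62.5]
scene spacer 48 x [-37.1 -22.8] y [-25.7 -17. ] z [64.4 98.2]
top rail 136 x [-69.3 -52.6] y [-39.2  33.9] z [47.2 52.7]
top panel 33 x [-20.8  -3.2] y [-37.  -19.4] z [55.4 59.2]
top fence 58 x [-0.1 47.7] y [-39.7 -29.2] z [58.6 62.3]
```

View pics/w4.png

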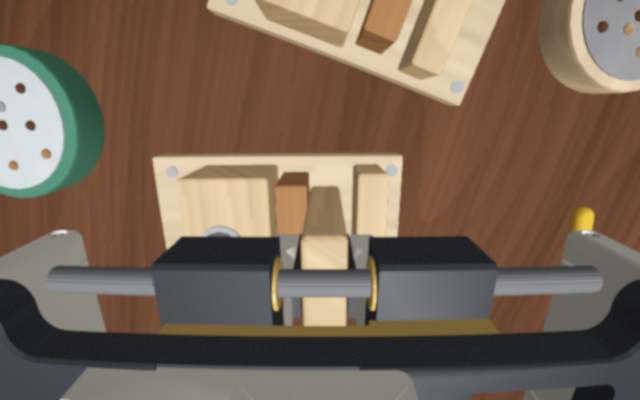

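Call:
send_rows(
  motion=[
    {"offset": [0, 0, -0.06], "turn": 0},
    {"offset": [0, 0, -0.12], "turn": 0},
    {"offset": [0, 0, -0.12], "turn": 0},
    {"offset": [0, 0, -0.12], "turn": 0},
  ],
)

```text
t: 20.5
eef_pos: [0.5571, 0.1647, 0.2431]
ee_rot: [3.134, -0.001, -1.331]
force: [-14.4, -0.1, 10.9]
width: 0.0196
```

```bash
python3 -c "
from chk import *
st();look('wrist');look('top')"
```

```text
t 20.50 grasp [0.5559 0.1642 0.0841] yaw -76.25 F [-14.4  -0.1  10.9] w 0.0196 tilt [-0.0075 -0.0032]
stand xy mm [-31.69  -1.16] foot z 15.0 F along x,y [-14.    3.3] Fz 10.9
wrist rail 1921 x [-70.5 -53.3] y [-41.1  -3.7] z [47.6 51.8]
wrist panel 1663 x [-24.4  -2.3] y [-39.3  -7.6] z [55.6 59.6]
wrist fence 4742 x [-0.1 45. ] y [-40.4  -8. ] z [58.9 62.2]
wrist spacer 5855 x [-51.  -13.3] y [-26.7  17. ] z [ 66.8 116.8]
top rail 167 x [-69.1 -53.2] y [-39.8  33.5] z [47.2 52.8]
top panel 25 x [-17.8  -4. ] y [-34.9 -25.6] z [55.5 59.5]
top fence 56 x [-0.6 47.4] y [-39.8 -28.3] z [58.5 62.4]
```

Call:
send_rows(
  motion=[
    {"offset": [-0.05, 0, -0.06], "turn": 0},
    {"offset": [-0.05, -0.05, -0.06], "turn": 0},
    {"offset": [-0.05, -0.1, -0.06], "turn": 0},
    {"offset": [-0.05, -0.1, -0.06], "turn": 0},
    {"offset": [-0.05, -0.1, -0.06], "turn": 0},
  ],
)

```text
t: 21.1
eef_pos: [0.5582, 0.1652, 0.2431]
ee_rot: [3.133, -0.002, -1.331]
force: [-11.7, -2.4, 5.1]
width: 0.0199
```

```bash
cat >> chk.py <<'E'
def prof(n,lo,hi,x0=-30,x1=4):
    f=grab_frame(n);P=cloud(f).reshape(-1,3);x=(P[:,:2]-c)@ax*1e3;y=(P[:,:2]-c)@ay*1e3;z=P[:,2]*1e3
    s=(y>lo)&(y<hi)&(x>x0)&(x<x1)&(z<80);b=np.floor(x[s]).astype(int)
    print(n," ".join(f"{k}:{np.median(z[s][b==k]):.0f}({(b==k).sum()})" for k in np.unique(b)))
    return f
E
python3 -c "
from chk import *
st();prof('wrist',-34,-27);prof('wrist',-27,-10)"
```

```text
t 21.10 grasp [0.557  0.1646 0.0841] yaw -76.27 F [-11.7  -2.4   5.1] w 0.0199 tilt [-0.0075 -0.0035]
stand xy mm [-30.54  -1.02] foot z 15.05 F along x,y [-11.9   0.4] Fz 5.1
wrist -30:16(21) -29:16(10) -28:16(20) -27:16(10) -26:15(20) -25:15(9) -24:15(20) -23:15(10) -22:16(28) -21:55(43) -20:57(21) -19:57(24) -18:57(24) -17:58(22) -16:58(20) -15:58(22) -14:58(23) -13:57(24) -12:57(22) -11:58(21) -10:57(19) -9:57(24) -8:57(23) -7:58(23) -6:58(23) -5:57(16) -4:58(31) -3:60(25) -2:60(26) -1:61(20) 0:60(22) 1:60(25) 2:60(22) 3:60(22)
wrist -30:53(66) -29:54(60) -28:57(56) -27:57(58) -26:55(56) -25:55(58) -24:54(58) -23:56(54) -22:50(47) -21:57(31) -20:57(38) -19:58(51) -18:58(70) -17:58(69) -16:58(71) -15:58(62) -14:58(62) -13:58(65) -12:58(65) -11:58(68) -10:58(63) -9:58(58) -8:58(57) -7:57(52) -6:58(52) -5:57(49) -4:58(68) -3:60(56) -2:60(51) -1:60(54) 0:61(52) 1:61(45) 2:61(54) 3:61(52)
```

Call:
send_rows(
  motion=[
    {"offset": [0, -0.05, -0.02], "turn": 0},
    {"offset": [0, -0.1, -0.03], "turn": 0},
    {"offset": [0, -0.1, -0.03], "turn": 0},
    {"offset": [0, -0.1, -0.03], "turn": 0},
  ],
)

```text
t: 21.6
eef_pos: [0.5586, 0.1652, 0.2432]
ee_rot: [3.132, -0.002, -1.331]
force: [-13.7, -1.7, 6.3]
width: 0.02
```

```bash
python3 -c "
from chk import *
st();prof('wrist',-34,-10,-24,0)"
```

```text
t 21.60 grasp [0.5571 0.1646 0.0842] yaw -76.28 F [-13.7  -1.7   6.3] w 0.0200 tilt [-0.009 -0.004]
stand xy mm [-30.42  -1.07] foot z 15.06 F along x,y [-13.7   1.6] Fz 6.3
wrist -24:40(74) -23:50(63) -22:37(77) -21:56(77) -20:57(62) -19:58(70) -18:58(89) -17:58(91) -16:58(84) -15:58(88) -14:58(90) -13:58(85) -12:58(91) -11:58(85) -10:58(92) -9:58(81) -8:58(79) -7:58(75) -6:58(80) -5:57(63) -4:58(105) -3:60(79) -2:60(73) -1:60(76)
```

```bash
python3 -c "
from chk import *
f=grab_frame('wrist');w=cv2.resize(f['frame'][130:260,140:420],None,fx=2.5,fy=2.5);cv2.imwrite('pics/w5.png',w)
f=grab_frame('top');P=cloud(f).reshape(-1,3)
for q in ([.5946,.0118],[.615,-.1707]): print('pin z',np.median(P[np.hypot(*(P[:,:2]-q).T)<.006,2]))
f=grab_frame('scene');P=cloud(f).reshape(-1,3)
print('mallet top z',np.nanpercentile(P[np.hypot(P[:,0]-.435,P[:,1]-.338)<.02,2],98), 'pin1 scene', np.nanpercentile(P[np.hypot(P[:,0]-.6126,P[:,1]-.1793)<.008,2],[50,90]))
st()"
```

```text
pin z 0.0901119042338624
pin z 0.08905111780313602
mallet top z 0.5190417249769635 pin1 scene [0.42059006 0.48979359]
t 21.80 grasp [0.5572 0.1646 0.0842] yaw -76.28 F [-14.1  -2.6   5.9] w 0.0195 tilt [-0.0089 -0.004 ]
stand xy mm [-30.37  -1.08] foot z 15.09 F along x,y [-14.3   0.9] Fz 5.9
```

View pics/w5.png

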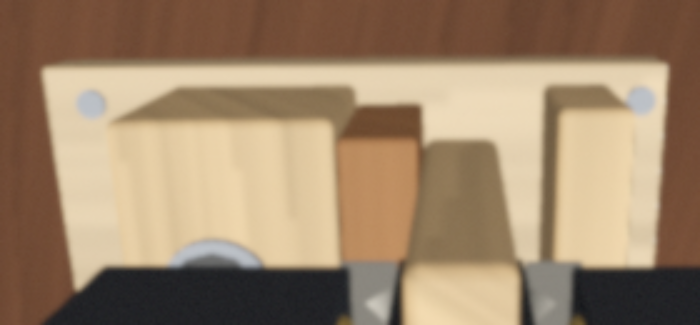

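```bash
python3 -c "
from chk import *
print(job_done());st()"
```

```text
the job is handed in; nothing more can be done
None
the job is handed in; nothing more can be done
```

I finished the job and handed it in at about 22 s of the 67 s allowed. No verdict came back.

**What I did:**
- **Stand:** the 26 mm gap is on the stand on the robot's left, at about (0.586, 0.173) m.
- **Pin and mallet:** I pressed that stand's pin down to its hard stop with the mallet, then stood the mallet back where it had been.
- **Spacer:** I lowered the spacer into the gap onto the base and pushed the panel against the fence. The gripper still held the spacer, and kept pushing, when I handed in.

**Last checks:**
- **Pins:** after the strike the pressed pin's top measured 72 mm and the other two 90 mm. Just before handing in, those two still read 90 and 89 mm.
- **Mallet:** it measured upright right after release. The arm blocked the scene camera's view at the end, so the final reading there failed, as did the one for the pressed pin.
- **Flush:** the wrist camera shows no gap between panel and fence. The push is about 14 N, and 1 mm more of commanded push moved it only 0.1 mm. By the arm's own reading, though, the spacer's centre is about 1.4 mm short of where flush should put it. I put that down to the roughly 2 mm calibration error.
- **Spacer position:** its foot is at 15 mm, on the base. It is about 1 mm off centre by the arm's reading, or about 0.4 mm by the wrist camera, and leans about 0.5° under the push.
- **Forces:** for about half a second at the start of the push, the wrist reading rose to about 25 N sideways and 28 N upward. I then eased off; it ended near 14 N and 6 N.

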